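# Tap the tin lids home, smallest to largest

### The job

The lids of the three steel tins on the pull-out board are on but stand proud. With the closed fingertips, press down lightly on the top of each lid until it is fully home, one after the other from the smallest tin to the largest. Do not pick up, shove or tip a tin, do not pull a lid up, and leave the peeler, the spice tube and the glass jar beside them alone.

Things in the scene. Friction and masses are not known exactly. Their poses are not given: they have to be found in the camera images.
- small_tin: the smallest of three plain round steel tins, 44 mm in diameter and 58 mm tall over all with the lid fully home, standing loose and upright on the pull-out board; origin at the centre of its underside, z up
- small_tin_lid_top (a point): centre of the top of the smallest tin's lid: the flat top of the round white rubber push pad, 29 mm across, that stands 6 mm proud in the middle of the lid (a full-width steel cap 44 mm across, 18 mm deep without the pad). The pad is springy and gives up to 5 mm, at about 2.5 N per mm, which this point does not show; the point moves with the lid and is 58 mm above the tin's underside when the lid is home
- small_tin_lid (a joint): how far that lid sits up above its fully-home position, in m (0 = home; starts 0.008 to 0.014, showing a dark neck under the lid's rim). The lid slides straight down with light friction (a push of about 2 N moves it), stops hard at 0 and does not spring back
- middle_tin: the middle-sized of three plain round steel tins, 58 mm in diameter and 72 mm tall over all with the lid fully home, standing loose and upright on the pull-out board; origin at the centre of its underside, z up
- middle_tin_lid_top (a point): centre of the top of the middle-sized tin's lid: the flat top of the round white rubber push pad, 38 mm across, that stands 6 mm proud in the middle of the lid (a full-width steel cap 58 mm across, 18 mm deep without the pad). The pad is springy and gives up to 5 mm, at about 2.5 N per mm, which this point does not show; the point moves with the lid and is 72 mm above the tin's underside when the lid is home
- middle_tin_lid (a joint): how far that lid sits up above its fully-home position, in m (0 = home; starts 0.008 to 0.014, showing a dark neck under the lid's rim). The lid slides straight down with light friction (a push of about 2 N moves it), stops hard at 0 and does not spring back
- large_tin: the largest of three plain round steel tins, 72 mm in diameter and 86 mm tall over all with the lid fully home, standing loose and upright on the pull-out board; origin at the centre of its underside, z up
- large_tin_lid_top (a point): centre of the top of the largest tin's lid: the flat top of the round white rubber push pad, 48 mm across, that stands 6 mm proud in the middle of the lid (a full-width steel cap 72 mm across, 18 mm deep without the pad). The pad is springy and gives up to 5 mm, at about 2.5 N per mm, which this point does not show; the point moves with the lid and is 86 mm above the tin's underside when the lid is home
- large_tin_lid (a joint): how far that lid sits up above its fully-home position, in m (0 = home; starts 0.008 to 0.014, showing a dark neck under the lid's rim). The lid slides straight down with light friction (a push of about 2 N moves it), stops hard at 0 and does not spring back
- pull_out_board: pale wooden board, 320 x 300 mm, drawn out from under the front edge of the larder worktop towards the robot; fixed; origin at the centre of its top face, 42 mm below the worktop. The tins stand on it; a shelf overhangs the worktop behind it (underside 0.47 m above the worktop), and a tall open larder door and its post stand to the right, so come down on the tins from straight above
- peeler: bystander: green vegetable peeler lying flat along the right-hand side of the board, 170 x 25 x 18 mm; origin under its centre
- spice_tube: bystander: glass spice tube with a pale cap, 38 mm across, 108 mm tall; origin under its centre
- herb_jar: bystander: glass jar with a grey screw lid, 68 mm across, 100 mm tall; origin under its centre

How it is judged:
By the outcome, as a careful person would: the job done as asked, in the order asked, and still so for the second after the job is handed in, with the robot touching nothing.
It also fails if it takes over 40 s, if anything falls off the work surface, if the arm or the gripper's body presses on something with over 40 N, if the wrist force passes 120 N, or if a joint passes its speed limit or range.

### The arm

A 6-joint arm with a two-finger parallel gripper is mounted at the origin on a cart in front of the work surface, level with it; the furniture and walls round the work are solid. World frame = base frame: x ahead of the robot, y to its left, z up, the work surface at z = 0. Lengths are in m, angles in degrees, forces in N, time in s.
With the tool pointing down it reaches from about 0.25 to 0.725 m from the base axis. Payload 4 kg.
Tool frame: the origin (TCP) lies at the very end of the fingers, on their centre line; the grasp point (between the pads) lies 19 mm behind it (grasp_offset is the distance from the TCP to the grasp point, in m); y points along the fingers, x is the direction in which the jaws open and shut, and the axes are right-handed (so a half turn about y gives the same grasp; the last joint's range is limited). The gripper opens to 85 mm and grips with 20 to 120 N. Pads are 22 mm wide; open, the fingers measure 114 mm over their backs; the gripper's body (76 mm by 85 mm) begins 54 mm behind the grasp point. The pads swing forward as they close: fully open they stand 13 mm farther back than shut.
Start: joints at [75.287, 13.785, 0.286, 76.501, 0, 90], TCP at [0.127, 0.484, 0.231] pointing down, gripper open.
Joint ranges: [-155.79, 155.79], [-60.16, 107.12], [-62.33, 73.08], [-114, 123.19], [-81.49, 82.49], [-180, 180]. Speed limits (degrees/s): [159.86, 159.86, 180, 180, 180, 180].

### API

Orientations are given as a 3x3 rotation matrix whose columns are the frame's x, y, z axes.
In Python, from bench import * gives the robot as it stands.
- The arm moves only by the tool send_rows, never from a script. Its argument "increments" is text: rows parted by semicolons, each of 6 numbers parted by spaces: the shift along the tool's x, y, z as a fraction of full scale, then the turn, a rotation vector about the tool's x, y, z as a fraction of full scale. In form: tx ty tz rx ry rz; .... A call has exactly 10 rows; each row is the pose to reach, as a shift and turn from the pose commanded when the call began, along the tool's axes at that moment; what a row does not reach only later rows make up. Full scale, the value 1, is 400 mm for a shift and 30 degrees for a turn. A row lasts 1/12 s, in which the tool goes at most 41.7 mm and 7.16 degrees, less where a joint would pass 70% of its speed; a pose out of reach is approached as far as the arm can. A call with a number of a shift or a turn outside -1 to 1 is refused whole. A call with a gripper value outside its range is refused whole. "fingers" is the opening, from 0 (shut) to 1 (fully open), set as the call begins (left out, the last holds). The fingers move at their own pace and stop on an object; "grip_force" is the grip in N (left out, the last holds). Time passes only in rows, so rows that repeat a pose let the fingers close, or fill a call up. It gives the time, the measured TCP pose, the force and the opening at its end, in the units of the state.
- sense(): the state, without advancing time (a new reading comes with each control period).
- camera(name): name is "scene" or "side" or "wrist"; returns the picture (420x560x3 uint8, red, green, blue); there is no depth.
- camera_info(name): a dict with "K" (3x3 intrinsics, pixels), "rvec" (rotation vector, rad) and "tvec" (3), from world to camera coordinates, as OpenCV has them; the wrist camera has in their place "hand_eye" (4x4, takes a point from camera to tool coordinates, whose origin is the TCP and whose axes are the tool frame's). Camera axes: x right, y down, z forward; pixel columns grow to the right and rows downward; lengths in m; the calibration is good to about 2 mm. A picture is of the moment at which its call begins: read the wrist's pose just before it. camera_info takes no time and is no camera call.
- close_job(): hands the job in, once; it reports no verdict.
The state is a dict: "t": time; "joint_positions": joint angles; "qvel": joint speeds; "joint_efforts": joint torques, N m; "tool_pos": TCP position; "tcp_rot": TCP orientation; "contact_force": force on the tool from outside, world axes, zero at the start; "ft_torque": the same for the moment, N m; "gripper_width": finger opening in m.
Only numpy, scipy, OpenCV 4.12 (cv2) and the standard library are available. Lean on these libraries where they do the work, as an engineer would, in place of code of your own. Each camera call takes 0.05 s, during which the arm holds its last target.

## Working session

There is one attempt and no reset: what is moved stays moved. The work goes in short steps, Python scripts to look and compute and a tool call to move; the robot and the scene stay as the last step left them, time stands still between calls to the robot, and variables do not carry over. Pictures are saved under pics/ and viewed, and the job is handed in when it is done.

Besides the shell and the picture viewer there is one more tool, called after ">>>" by a JSON object that holds its "op" and its "data". send_rows: Moves the arm, as the interface text tells. Its arguments: {"type":"object","properties":{"increments":{"type":"string"},"fingers":{"type":"number"},"grip_force":{"type":"number"}},"required":["increments"]}

```bash
mkdir -p pics; python3 - <<'E'
from bench import *
import cv2
s=sense()
for k in s: print(k,s[k])
for n in ("scene","side","wrist"):
    im=camera(n); cv2.imwrite(f"pics/{n}0.png",im[:,:,::-1]); print(n,camera_info(n))
E
```

```text
t 0.0
joint_positions [7.52848860e+01 1.38306106e+01 2.12494048e-01 7.65018877e+01
 1.11596464e-03 8.99997004e+01]
qvel [ 0.00071779  0.02650485 -0.07928744 -0.07643009  0.03061884 -0.03705563]
joint_efforts [ 1.98057032e-04 -3.72315967e+01  2.52408421e+01  1.71093555e-02
  3.28610747e-05  4.35938134e-06]
tool_pos [0.1268373  0.48297924 0.23041868]
tcp_rot [[ 2.54007476e-01 -5.50860712e-04 -9.67202098e-01]
 [ 9.67199987e-01 -2.02082362e-03  2.54008073e-01]
 [-2.09446791e-03 -9.99997806e-01  1.94881653e-05]]
contact_force [-0.25405249 -0.39169185 -0.29914291]
ft_torque [-0.00110213  0.00342826 -0.06317736]
gripper_width 0.0851168281937428
scene {'K': array([[399.79414057,   0.        , 280.32792411],
       [  0.        , 399.79414057, 206.90799462],
       [  0.        ,   0.        ,   1.        ]]), 'rvec': array([ 1.07492511, -2.2683285 ,  1.1483849 ]), 'tvec': array([0.64707764, 0.04426   , 0.83925506])}
side {'K': array([[443.82636392,   0.        , 286.32992909],
       [  0.        , 443.82636392, 213.93216812],
       [  0.        ,   0.        ,   1.        ]]), 'rvec': array([ 0.3900814 , -2.50120589,  1.61653614]), 'tvec': array([ 0.52359276, -0.09000481,  1.15739376])}
wrist {'K': array([[353.51774199,   0.        , 281.70000844],
       [  0.        , 353.51774199, 204.52799211],
       [  0.        ,   0.        ,   1.        ]]), 'hand_eye': array([[ 9.99999687e-01, -7.57921730e-04,  2.27176946e-04,
        -1.34416829e-03],
       [-4.22354885e-04, -2.68525701e-01,  9.63272427e-01,
        -1.43701306e-01],
       [-6.69082256e-04, -9.63272222e-01, -2.68525937e-01,
         6.81721758e-02],
       [ 0.00000000e+00,  0.00000000e+00,  0.00000000e+00,
         1.00000000e+00]])}
```

View pics/scene0.png

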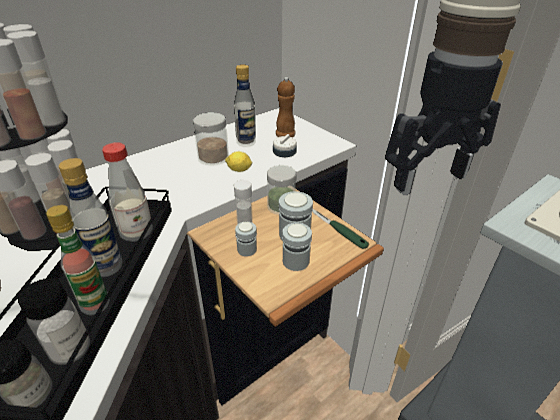

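View pics/side0.png

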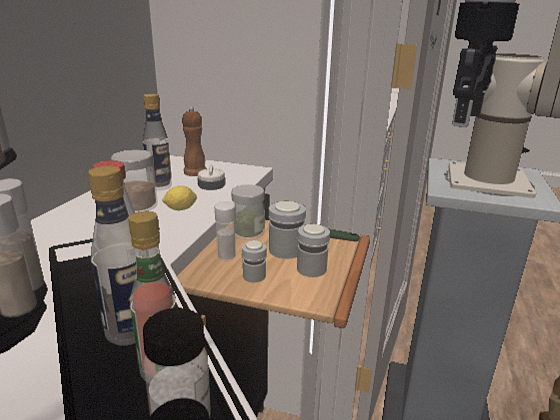

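View pics/wrist0.png

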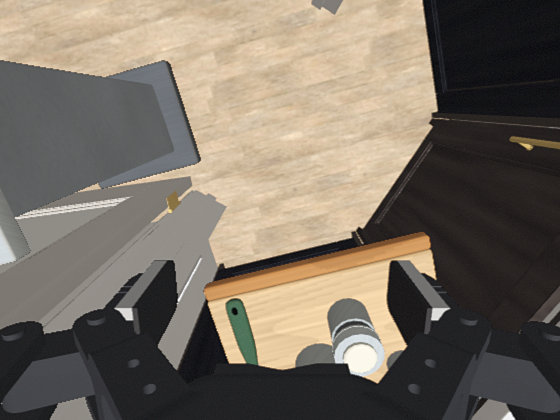

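```bash
python3 - <<'E'
import cv2,numpy as np
a=cv2.imread("pics/scene0.png")[160:290,180:390]; b=cv2.imread("pics/side0.png")[170:300,180:390]
cv2.imwrite("pics/z0.png",cv2.resize(a,None,fx=3.8,fy=3.8,interpolation=cv2.INTER_CUBIC))
cv2.imwrite("pics/z1.png",cv2.resize(b,None,fx=3.8,fy=3.8,interpolation=cv2.INTER_CUBIC))
for n,(r0,r1,c0,c1) in (("scene",(180,275,225,320)),("side",(190,285,235,340)),("wrist",(290,400,290,400))):
    im=cv2.imread(f"pics/{n}0.png"); h=cv2.cvtColor(im,cv2.COLOR_BGR2HSV)
    # pad: warm-white
    m=np.zeros(im.shape[:2],np.uint8)
    lab=cv2.cvtColor(im,cv2.COLOR_BGR2LAB).astype(int)
    sub=(im.min(2)>150)&(lab[:,:,2]>130)
    m[r0:r1,c0:c1]=sub[r0:r1,c0:c1]*255
    k,_,st,ce=cv2.connectedComponentsWithStats(m)
    for i in range(1,k):
        if st[i][4]>20: print(n,st[i],ce[i])
E
```

```text
scene [225 180  44  23 450] [241.31777778 186.79111111]
scene [279 191  34  20 325] [294.96       199.14153846]
scene [237 200  14   9  85] [243.04705882 204.55294118]
scene [235 222  21  12 131] [244.54198473 226.26717557]
scene [283 222  27  20 269] [296.63197026 230.83271375]
side [235 190  28   7 143] [248.06993007 192.39160839]
side [273 201  27  10 206] [286.68932039 205.45145631]
side [303 224  24  10 164] [313.57317073 228.38414634]
side [243 240  19   9 110] [253.16363636 244.12727273]
wrist [ 290  290  110   93 4207] [337.93296886 320.37104825]
wrist [343 344  34  29 758] [360.21899736 357.85356201]
```

View pics/z0.png

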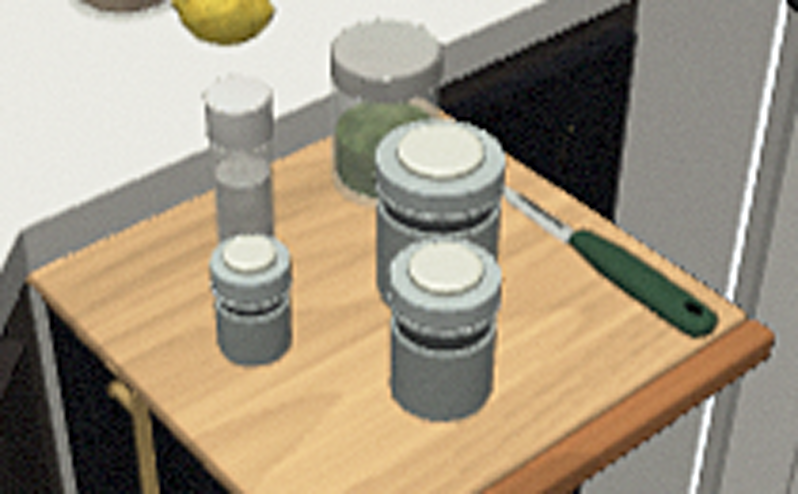

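View pics/z1.png

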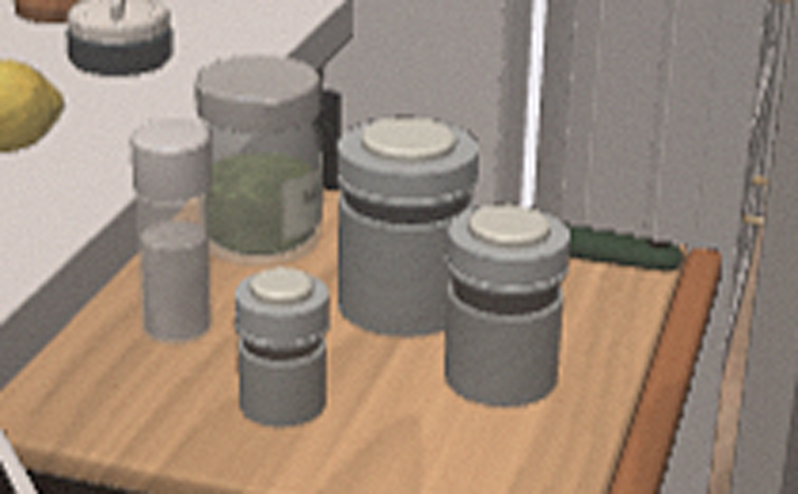

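```bash
cat > h.py <<'E'
import cv2,numpy as np
from bench import *
def P(n):
    i=camera_info(n); R=cv2.Rodrigues(i["rvec"])[0]
    return i["K"],R,np.array(i["tvec"])
def ray(n,uv):
    K,R,t=P(n); d=R.T@np.linalg.solve(K,[uv[0],uv[1],1]); return -R.T@t,d/np.linalg.norm(d)
def tri(a,b):
    o1,d1=ray("scene",a);o2,d2=ray("side",b)
    A=np.c_[d1,-d2]; s=np.linalg.lstsq(A,o2-o1,rcond=None)[0]
    p,q=o1+s[0]*d1,o2+s[1]*d2
    return (p+q)/2,np.linalg.norm(p-q)
def plane(n,uv,z):
    o,d=ray(n,uv); return o+d*(z-o[2])/d[2]
E
python3 - <<'E'
from h import *
for k,a,b,h in (("S",(245.5,226.3),(254,244.6),58),("M",(297.2,230.3),(314.3,229),72),("L",(296,199.4),(287.5,206.2),86)):
    p,e=tri(a,b); print(k,p.round(4),"gap",round(e,4),"lift",round((p[2]+.042-h/1000)*1000,1))
    z=-.042+h/1000+.011; print(plane("scene",a,z).round(4),plane("side",b,z).round(4))
# wrist check: middle pad
s=sense();i=camera_info("wrist");H=i["hand_eye"]
d=np.linalg.solve(i["K"],[360.2,357.5,1]);R=np.array(s["tcp_rot"])
o=R@H[:3,3]+s["tool_pos"];d=R@H[:3,:3]@d
for z in(.041,.044):print(o+d*(z-o[2])/d[2])
# bases & board corners
print(plane("scene",(300,317),-.042))
E
```

```text
S [0.4332 0.5717 0.0223] gap 0.0022 lift 6.3
[0.4298 0.5741 0.027 ] [0.4289 0.5816 0.027 ]
M [0.342  0.515  0.0409] gap 0.0026 lift 10.9
[0.3436 0.514  0.041 ] [0.3408 0.5175 0.041 ]
L [0.4076 0.4609 0.0526] gap 0.0027 lift 8.6
[0.407  0.4619 0.055 ] [0.4045 0.4688 0.055 ]
[0.34353098 0.51482255 0.041     ]
[0.34098515 0.51468353 0.044     ]
[ 0.23553272  0.59926162 -0.042     ]
```

>>> {"op": "send_rows", "data": {"increments": "0.03 0.01 -0.05 0 0 0;0.07 0.03 -0.12 0 0 0;0.12 0.06 -0.20 0 0 0;0.17 0.09 -0.28 0 0 0;0.22 0.12 -0.36 0 0 0;0.27 0.15 -0.44 0 0 0;0.32 0.18 -0.52 0 0 0;0.36 0.21 -0.59 0 0 0;0.40 0.24 -0.65 0 0 0;0.415 0.25 -0.674 0 0 0", "fingers": 0, "grip_force": 20}}

```text
t: 0.98
tool_pos: [0.4332, 0.5746, 0.127]
tcp_rot: [[0.257, -0.001, -0.966], [0.966, -0.003, 0.257], [-0.004, -1.0, 0.001]]
contact_force: [-1.0, -0.8, -0.3]
gripper_width: -0.0
```

```bash
cat >> h.py <<'E'
def look(tag):
    s=sense(); im=camera("wrist"); cv2.imwrite(f"pics/{tag}.png",im[:,:,::-1])
    np.savez(f"pics/{tag}.npz",p=s["tool_pos"],R=s["tcp_rot"])
    print(s["t"],s["tool_pos"],s["contact_force"],s["gripper_width"],np.array(s["joint_positions"]).round(1)); print(np.array(s["tcp_rot"]).round(4))
def wray(tag,uv,z):
    f=np.load(f"pics/{tag}.npz");i=camera_info("wrist");H=i["hand_eye"];R=f["R"]
    o=R@H[:3,3]+f["p"];d=R@H[:3,:3]@np.linalg.solve(i["K"],[uv[0],uv[1],1]); return o+d*(z-o[2])/d[2]
E
python3 -c "
from h import *
look('w1')"
```

```text
0.9833 [0.43317561 0.5745731  0.12703078] [-0.96588827 -0.82310275 -0.33928027] -4.642089404856022e-05 [53.  42.9 31.4 78.7 -0.1 67.9]
[[ 2.571e-01 -1.400e-03 -9.664e-01]
 [ 9.664e-01 -3.400e-03  2.571e-01]
 [-3.700e-03 -1.000e+00  5.000e-04]]
```

View pics/w1.png

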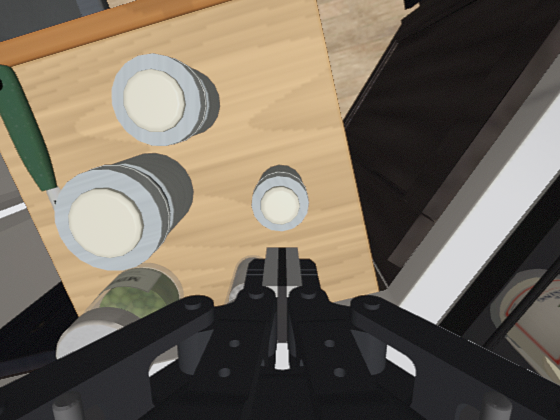

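```bash
python3 - <<'E'
from h import *
im=cv2.imread("pics/w1.png"); im2=cv2.GaussianBlur(im,(3,3),0).astype(int)
m=((im2[:,:,2]-im2[:,:,0]>2)&(im2[:,:,2]-im2[:,:,0]<45)&(im2.min(2)>175)).astype(np.uint8)
m=cv2.morphologyEx(m,cv2.MORPH_OPEN,np.ones((3,3)))
k,_,st,ce=cv2.connectedComponentsWithStats(m)
for i in range(1,k):
    if st[i][4]>200: print(st[i],ce[i])
for n,uv,zh in(("S",(280.5,205.5),.016),("M",(154,101),.030),("L",(104.5,223),.044)):
    for l in(.008,.011,.014): print(n,l,wray("w1",uv,zh+l).round(4))
# tube base in scene: z0 ~(245,235); side z1 (177,330)
for n,uv in(("side",(180+177/3.8,170+328/3.8)),("side",(180+283/3.8,170+412/3.8))): print(plane(n,uv,-.042))
p,e=tri((180+240/3.8,160+92/3.8),(180+172/3.8,170+138/3.8)); print("tube top",p,e)
E
```

```text
[ 123   69   60   63 2923] [152.52651386 100.11323982]
[ 261  188   39   36 1100] [279.78545455 205.63636364]
[  68  190   73   68 3825] [104.10196078 223.18509804]
S 0.008 [0.4338 0.5718 0.024 ]
S 0.011 [0.433 0.572 0.027]
S 0.014 [0.4322 0.5723 0.03  ]
M 0.008 [0.3431 0.5133 0.038 ]
M 0.011 [0.3434 0.5143 0.041 ]
M 0.014 [0.3437 0.5153 0.044 ]
L 0.008 [0.4082 0.4599 0.052 ]
L 0.011 [0.4076 0.4617 0.055 ]
L 0.014 [0.407  0.4635 0.058 ]
[ 0.50676353  0.52355045 -0.042     ]
[ 0.42955867  0.57843538 -0.042     ]
tube top [0.5075101  0.52217096 0.06327095] 0.004297573511073957
```

```bash
python3 - <<'E'
from h import *
for i in range(4):
    camera("side"); s=sense(); print(s["t"],s["tool_pos"],s["contact_force"])
im=camera("side")[150:320,160:400]; cv2.imwrite("pics/s1.png",cv2.resize(im,None,fx=3.3,fy=3.3)[:,:,::-1])
E
```

```text
1.0833 [0.4316309  0.57443673 0.1276712 ] [-0.04298405  0.50477891 -0.24648602]
1.1333 [0.43026725 0.57478621 0.12910088] [ 0.1556091   0.88427981 -0.41987839]
1.1833 [0.42944275 0.57522328 0.13037733] [-1.01533359  0.97764043  0.47512542]
1.2333 [0.42909115 0.57559243 0.13137493] [-1.03255054  0.16788328 -0.02831979]
```

View pics/s1.png

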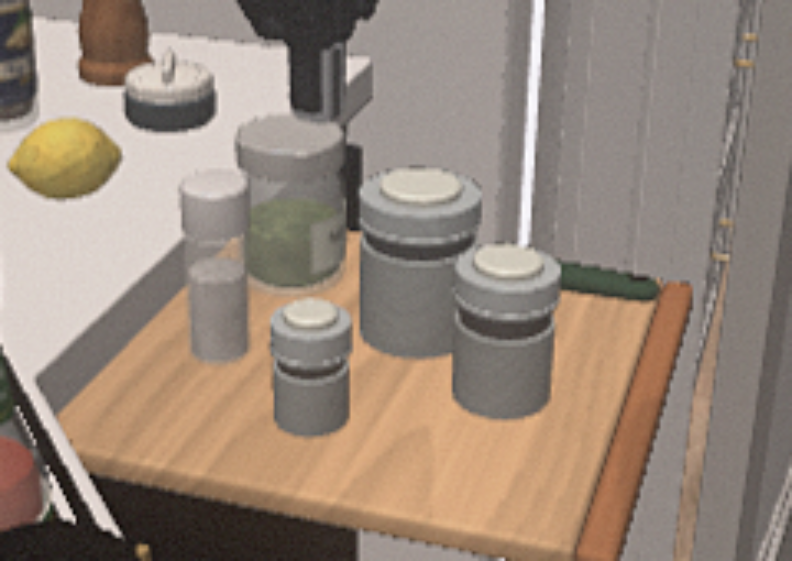

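>>> {"op": "send_rows", "data": {"increments": "-0.007 0.02 -0.008 0 0 0;-0.007 0.05 -0.008 0 0 0;-0.007 0.09 -0.008 0 0 0;-0.007 0.13 -0.008 0 0 0;-0.007 0.16 -0.008 0 0 0;-0.007 0.19 -0.008 0 0 0;-0.007 0.21 -0.008 0 0 0;-0.007 0.22 -0.008 0 0 0;-0.007 0.225 -0.008 0 0 0;-0.007 0.225 -0.008 0 0 0"}}

```text
t: 2.12
tool_pos: [0.4323, 0.5722, 0.0412]
tcp_rot: [[0.254, 0.0, -0.967], [0.967, -0.0, 0.254], [-0.0, -1.0, -0.0]]
contact_force: [0.6, 0.1, 0.3]
gripper_width: -0.0003
```

```bash
python3 -c "
from h import *
look('w2')
cv2.imwrite('pics/s2.png',cv2.resize(camera('side')[170:290,180:350],None,fx=4.4,fy=4.4)[:,:,::-1])
cv2.imwrite('pics/c2.png',cv2.resize(camera('scene')[160:290,180:350],None,fx=4.4,fy=4.4)[:,:,::-1])"
```

```text
2.1167 [0.43231874 0.57219427 0.04119938] [0.64757075 0.07413453 0.34402299] -0.0003458054535915585 [52.9 45.5 23.3 67.8 -0.  67.6]
[[ 2.539e-01  0.000e+00 -9.672e-01]
 [ 9.672e-01 -1.000e-04  2.539e-01]
 [-0.000e+00 -1.000e+00 -0.000e+00]]
```

View pics/w2.png

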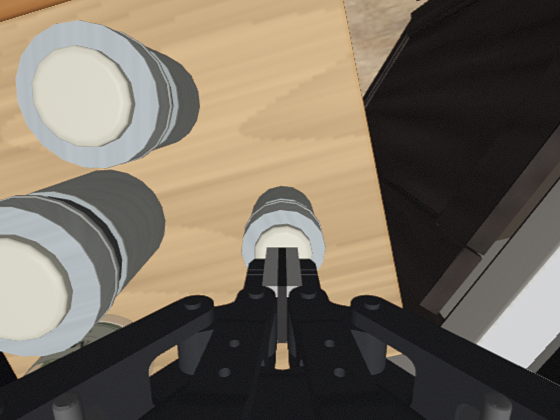

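View pics/s2.png

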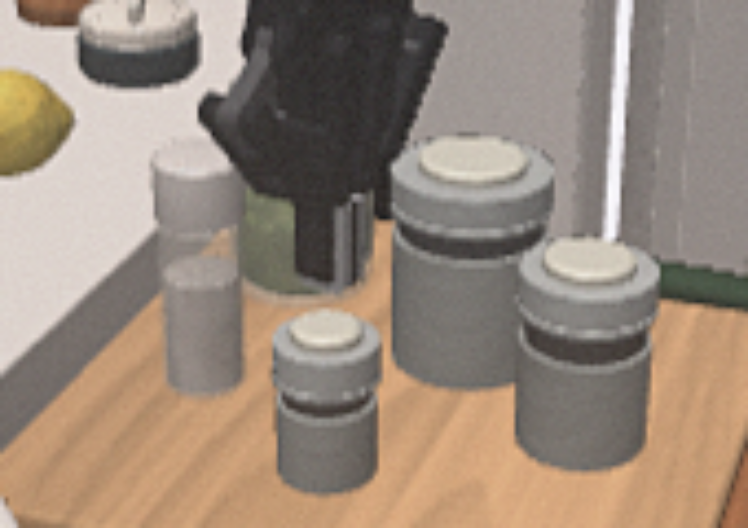

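View pics/c2.png

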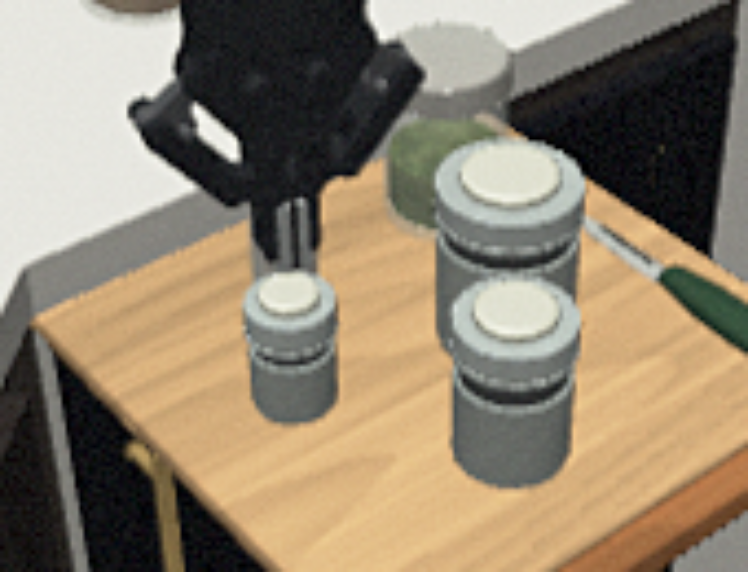

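```bash
python3 - <<'E'
from h import *
t=(np.array([180+290/4.4,160+265/4.4]),np.array([180+332/4.4,170+288/4.4]))
p=(np.array([180+289.5/4.4,160+292.5/4.4]),np.array([180+327/4.4,170+328/4.4]))
for n,uvt,uvp in zip(("scene","side"),t,p):
    i=camera_info(n)
    q=cv2.projectPoints(np.array([[.4322,.5724,.0413],[.433,.572,.025],[.433,.572,.016+.009]]),i["rvec"],i["tvec"],i["K"],None)[0].reshape(-1,2)
    print(n,q.round(1).tolist(),"tip",uvt.round(1),"pad",uvp.round(1), plane(n,uvp,.025))
print(tri(*t),tri(*p))
E
```

```text
scene [[245.2, 219.7], [245.5, 225.9], [245.5, 225.9]] tip [245.9 220.2] pad [245.8 226.5] [0.4310691  0.57261057 0.025     ]
side [[254.0, 234.4], [253.7, 242.7], [253.7, 242.7]] tip [255.5 235.5] pad [254.3 244.5] [0.42972451 0.57775916 0.025     ]
(array([0.43018636, 0.57193185, 0.04012388]), np.float64(0.0015348300900360514)) (array([0.43263675, 0.57139753, 0.02217026]), np.float64(0.0019167328161155458))
```

>>> {"op": "send_rows", "data": {"increments": "0 0.01 0 0 0 0;0 0.02 0 0 0 0;0 0.03 0 0 0 0;0 0.04 0 0 0 0;0 0.047 0 0 0 0;0 0.053 0 0 0 0;0 0.059 0 0 0 0;0 0.063 0 0 0 0;0 0.066 0 0 0 0;0 0.066 0 0 0 0"}}

```text
t: 3.1
tool_pos: [0.4322, 0.5721, 0.0149]
tcp_rot: [[0.254, -0.0, -0.967], [0.967, -0.0, 0.254], [-0.0, -1.0, 0.0]]
contact_force: [0.1, -0.9, 2.8]
gripper_width: -0.0001
```

```bash
python3 -c "
from h import *
cv2.imwrite('pics/s3.png',cv2.resize(camera('side')[170:290,180:350],None,fx=4.4,fy=4.4)[:,:,::-1])
s=sense();print(s['t'],s['tool_pos'],s['contact_force'])"
```

```text
3.15 [0.43227031 0.57210804 0.01514064] [-0.87988758 -0.51464076  2.08652092]
```

View pics/s3.png

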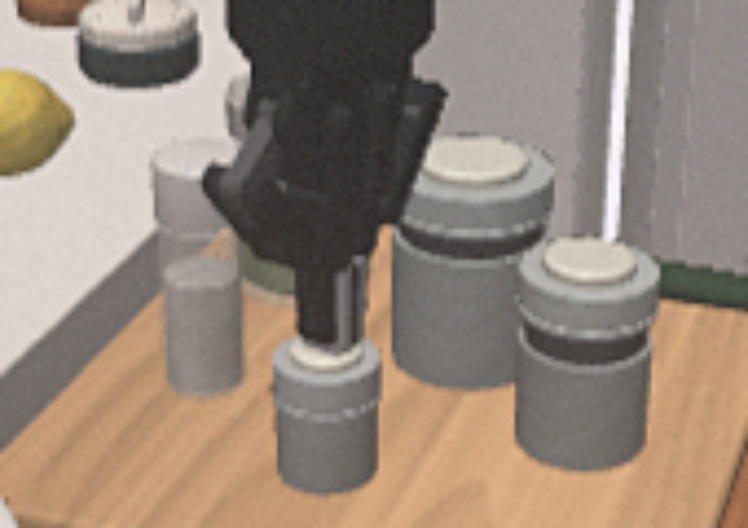

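>>> {"op": "send_rows", "data": {"increments": "0 0.001 0 0 0 0;0 0.002 0 0 0 0;0 0.003 0 0 0 0;0 0.004 0 0 0 0;0 0.005 0 0 0 0;0 0.006 0 0 0 0;0 0.006 0 0 0 0;0 0.006 0 0 0 0;0 0.006 0 0 0 0;0 0.006 0 0 0 0"}}

```text
t: 3.98
tool_pos: [0.4324, 0.5723, 0.0135]
tcp_rot: [[0.254, 0.0, -0.967], [0.967, 0.001, 0.254], [0.001, -1.0, -0.0]]
contact_force: [-1.1, -2.8, 6.4]
gripper_width: -0.0002
```

>>> {"op": "send_rows", "data": {"increments": "0 -0.02 0 0 0 0;0 -0.06 0 0 0 0;0 -0.12 0 0 0 0;0 -0.18 0 0 0 0;-0.04 -0.21 0.03 0 0 0;-0.09 -0.22 0.08 0 0 0;-0.14 -0.22 0.13 0 0 0;-0.18 -0.20 0.165 0 0 0;-0.198 -0.17 0.179 0 0 0;-0.198 -0.14 0.179 0 0 0"}}

```text
t: 4.82
tool_pos: [0.3411, 0.5129, 0.069]
tcp_rot: [[0.253, -0.0, -0.968], [0.968, 0.0, 0.253], [0.0, -1.0, 0.0]]
contact_force: [-0.2, 0.6, 0.3]
gripper_width: 0.0001
```

```bash
python3 -c "
from h import *
for n in range(2): camera('wrist')
look('w4')
cv2.imwrite('pics/s4.png',cv2.resize(camera('side')[170:290,180:350],None,fx=4.4,fy=4.4)[:,:,::-1])
cv2.imwrite('pics/c4.png',cv2.resize(camera('scene')[160:290,180:350],None,fx=4.4,fy=4.4)[:,:,::-1])"
```

```text
4.9167 [0.34157374 0.51235553 0.0666448 ] [-0.71721791  0.4359364  -0.66128543] -6.325942069249147e-06 [56.3 33.3  4.4 61.4  0.  71. ]
[[ 0.2535 -0.0022 -0.9673]
 [ 0.9673 -0.0032  0.2535]
 [-0.0036 -1.      0.0013]]
```

View pics/w4.png

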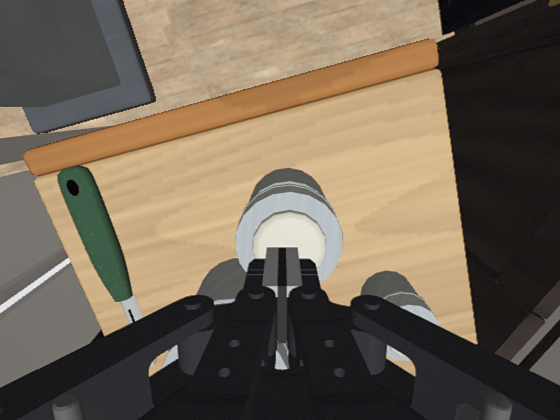

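View pics/s4.png

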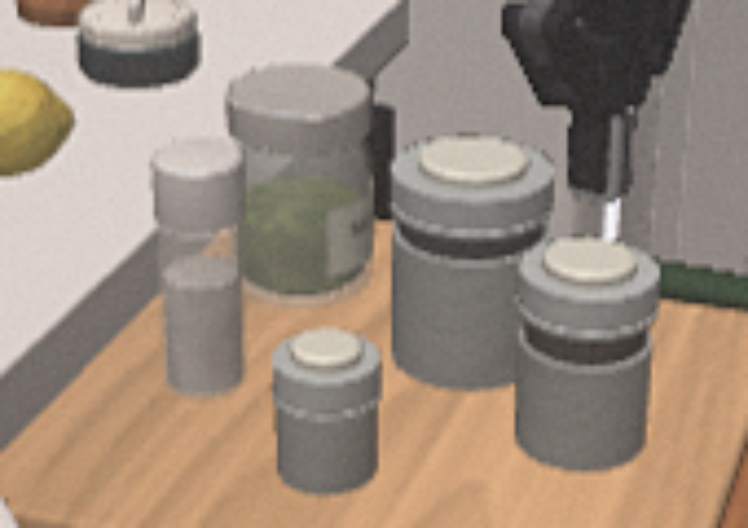

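View pics/c4.png

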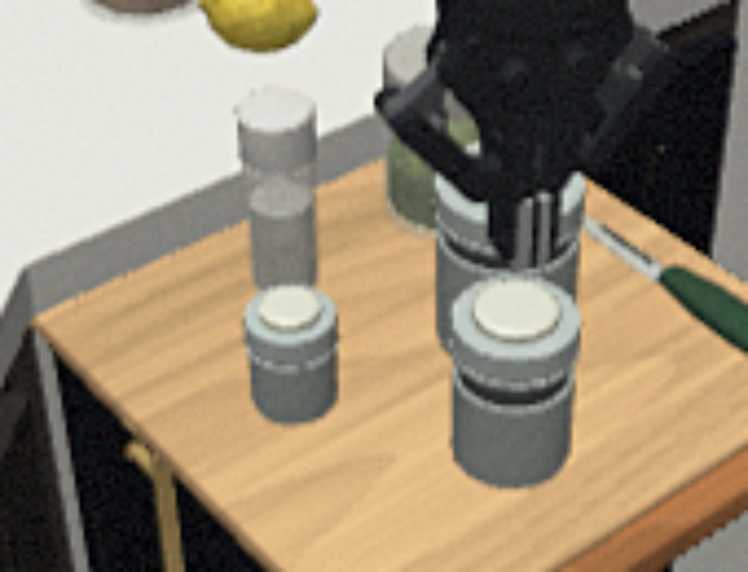

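>>> {"op": "send_rows", "data": {"increments": "0.002 0.01 0 0 0 0;0.005 0.03 0 0 0 0;0.005 0.045 0 0 0 0;0.005 0.058 0 0 0 0;0.005 0.068 0 0 0 0;0.005 0.078 0 0 0 0;0.005 0.086 0 0 0 0;0.005 0.092 0 0 0 0;0.005 0.096 0 0 0 0;0.005 0.100 0 0 0 0"}}

```text
t: 5.9
tool_pos: [0.3434, 0.5155, 0.0285]
tcp_rot: [[0.254, -0.0, -0.967], [0.967, -0.0, 0.254], [-0.0, -1.0, 0.0]]
contact_force: [-0.8, -2.2, 4.1]
gripper_width: 0.0004
```

>>> {"op": "send_rows", "data": {"increments": "0 0.001 0 0 0 0;0 0.002 0 0 0 0;0 0.003 0 0 0 0;0 0.004 0 0 0 0;0 0.005 0 0 0 0;0 0.005 0 0 0 0;0 0.005 0 0 0 0;0 0.005 0 0 0 0;0 0.005 0 0 0 0;0 0.005 0 0 0 0"}}

```text
t: 6.73
tool_pos: [0.3435, 0.5157, 0.0274]
tcp_rot: [[0.254, 0.0, -0.967], [0.967, 0.0, 0.254], [0.0, -1.0, -0.0]]
contact_force: [-1.4, -3.1, 6.7]
gripper_width: 0.0
```

>>> {"op": "send_rows", "data": {"increments": "0 -0.02 0 0 0 0;0 -0.06 0 0 0 0;0 -0.12 0 0 0 0;0 -0.18 0 0 0 0;-0.01 -0.21 -0.03 0 0 0;-0.035 -0.22 -0.08 0 0 0;-0.065 -0.22 -0.13 0 0 0;-0.085 -0.20 -0.17 0 0 0;-0.091 -0.17 -0.19 0 0 0;-0.091 -0.14 -0.19 0 0 0"}}

```text
t: 7.57
tool_pos: [0.4096, 0.4605, 0.0823]
tcp_rot: [[0.257, 0.001, -0.966], [0.966, 0.001, 0.257], [0.002, -1.0, -0.001]]
contact_force: [-0.5, 0.0, -0.1]
gripper_width: -0.0005
```

```bash
python3 -c "
from h import *
for n in range(2): camera('wrist')
look('w5')
cv2.imwrite('pics/s5.png',cv2.resize(camera('side')[170:290,180:350],None,fx=4.4,fy=4.4)[:,:,::-1])
p,e=tri((180+385/3.8,160+48/3.8),(180+260/3.8,170+82/3.8)); print('jar top',p,e)
"
```

```text
7.6667 [0.40654607 0.45963561 0.07942972] [-0.51834827 -0.12669023 -0.10592291] 0.00021939143929010385 [48.5 32.4  5.1 62.9  0.  63.2]
[[ 0.2547 -0.0039 -0.967 ]
 [ 0.967  -0.0036  0.2547]
 [-0.0045 -1.      0.0029]]
jar top [0.50196107 0.42174214 0.0556115 ] 0.004752841187260936
```

View pics/w5.png

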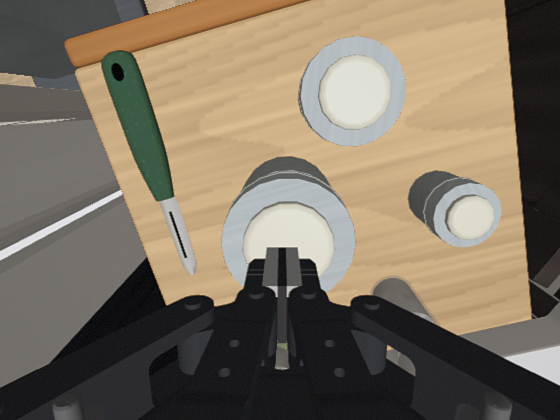

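View pics/s5.png

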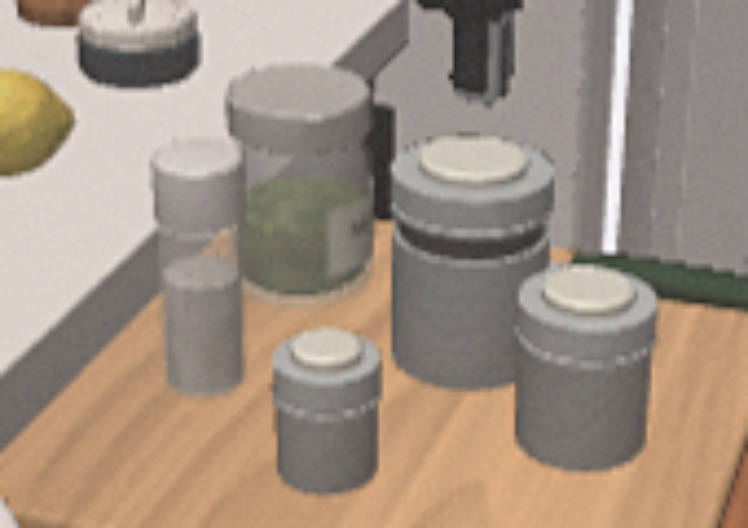

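>>> {"op": "send_rows", "data": {"increments": "0.002 0.01 0 0 0 0;0.005 0.03 0 0 0 0;0.005 0.045 0 0 0 0;0.005 0.058 0 0 0 0;0.005 0.068 0 0 0 0;0.005 0.078 0 0 0 0;0.005 0.086 0 0 0 0;0.005 0.092 0 0 0 0;0.005 0.096 0 0 0 0;0.005 0.100 0 0 0 0"}}

```text
t: 8.6
tool_pos: [0.4082, 0.4631, 0.0426]
tcp_rot: [[0.254, -0.0, -0.967], [0.967, 0.0, 0.254], [0.0, -1.0, 0.0]]
contact_force: [-1.9, -0.9, 3.0]
gripper_width: -0.0001
```

>>> {"op": "send_rows", "data": {"increments": "0 0.001 0 0 0 0;0 0.002 0 0 0 0;0 0.003 0 0 0 0;0 0.004 0 0 0 0;0 0.005 0 0 0 0;0 0.005 0 0 0 0;0 0.005 0 0 0 0;0 0.005 0 0 0 0;0 0.005 0 0 0 0;0 0.005 0 0 0 0"}}

```text
t: 9.43
tool_pos: [0.4082, 0.4632, 0.0414]
tcp_rot: [[0.254, 0.0, -0.967], [0.967, 0.0, 0.254], [0.001, -1.0, -0.0]]
contact_force: [-2.2, -1.7, 6.5]
gripper_width: 0.0
```

.0414 + 6.5/2500 ≈ 0.044, so the large lid is home. Lifting clear, then a check.

>>> {"op": "send_rows", "data": {"increments": "0 -0.02 0 0 0 0;0 -0.06 0 0 0 0;0 -0.12 0 0 0 0;0 -0.18 0 0 0 0;0 -0.24 0.02 0 0 0;0 -0.29 0.05 0 0 0;0 -0.33 0.09 0 0 0;0 -0.35 0.12 0 0 0;0 -0.35 0.13 0 0 0;0 -0.35 0.13 0 0 0"}}

```text
t: 10.27
tool_pos: [0.3571, 0.4767, 0.1805]
tcp_rot: [[0.252, 0.0, -0.968], [0.968, 0.0, 0.252], [0.0, -1.0, -0.0]]
contact_force: [0.4, 0.1, -0.4]
gripper_width: -0.0
```

```bash
python3 -c "
from h import *
a=cv2.resize(camera('side')[170:290,180:350],None,fx=2.3,fy=2.3)
b=cv2.resize(camera('scene')[160:280,190:360],None,fx=2.3,fy=2.3)
cv2.imwrite('pics/f.png',np.hstack([a,b])[:,:,::-1]);s=sense();print(s['t'],s['tool_pos'],s['contact_force'])"
```

```text
10.3667 [0.3576996  0.47572814 0.17906154] [ 0.65435101  0.17192965 -0.57803198]
```

View pics/f.png

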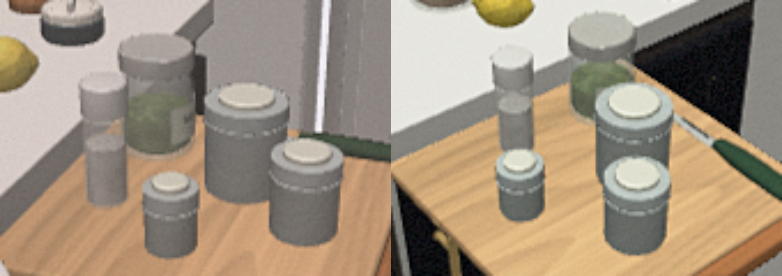

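All three lids show no dark neck, the tins stand where they were, and the bystanders are undisturbed.

```bash
python3 -c "
from bench import *
print(close_job())"
```

```text
the job is handed in; nothing more can be done
None
```

I pressed the three lids home in order, small, middle, then large, using the closed fingertips straight from above. The job was handed in at about 10.4 s with the gripper clear of everything.

- **Force and height:** each press ended at about 6.5 N. Allowing for the pad's give, the lid tops came out at 16, 30 and 44 mm above the worktop, which match the fully-home heights to within a fraction of a millimetre.
- **Final pictures:** the last scene and side views show no dark neck under any lid. All three tins are upright where they started, and the peeler, spice tube and glass jar look untouched.
- **Disagreements:** sideways force readings of up to about 3 N showed during the presses, but no tin visibly moved. The cameras disagreed by 2–5 mm on where things stood. I used the wrist view and shifted 2 mm towards the pad centre on the middle and large tins. No check failed.

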